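# Seat the swing-out rotor on the bench centrifuge's drive studs

## Task

The four-armed rotor has been slipped over the spindle of the open centrifuge but is perched on top of the three drive studs, out of line with them. Nudge it round until its holes drop over the studs, then push it straight down past the spring catch until it is fully home, level against the hub, and let go of it. Leave the things standing round the machine where they are.

Things in the scene. Friction and masses are not known exactly. Their poses are not given: they have to be found in the camera images.
- centrifuge: white bench centrifuge, fixed: housing x -140 to 140 mm, y -145 to 200 mm, 200 mm high, front panel towards its +y. In its flat top is an open round steel bowl, 220 mm across, 117 mm deep, centred on the spindle. Origin on the spindle axis at desk height, z up.
- lid_foot (a point): middle of the lid's hinge, along the housing's back edge. The lid is 260 mm wide (x), 290 mm long, 28 mm thick, fixed open: it stands up from here, leaning back 15 degrees towards the machine's -y, to 490 mm above the desk.
- hub_seat (a point): on the spindle axis, on the hub's flat flange (74 mm across), 135 mm above the desk. From the flange rise the 20 mm spindle (44 mm high) and three round-topped studs, 8 mm thick, 16 mm high, evenly spaced on a 54 mm circle. The studs' angle differs each time, is not reported and is hidden under the rotor. The hub holds against 0.6 N m (10 N at 60 mm radius), then turns with the rotor.
- hub_catch (a point): on the spindle axis, 144 mm above the desk: three spring-loaded balls stand 2.5 mm out of the spindle. Once its holes meet the studs (pushed slowly, to about 30 mm/s at the arms) the rotor drops about 4 mm and stops on these balls; a push down of about 10 to 20 N, shared to both sides of the spindle, snaps it past them and they then hold it down.
- rotor_mid (a point): loose aluminium rotor, 0.4 to 0.7 kg: flat boss 78 mm across, 20 mm thick, with a 21.6 mm bore. Point on its axis, half-way up the boss: 161 mm above the desk riding on the studs, about 157 with the holes dropped over the studs, 145 fully home. x and y axes along the arms, z up. It needs less than 120 degrees of turning, either way.
- rotor_hole (a point): centre of the mouth of one of the rotor's three 11 mm through holes, on the top of the boss, on the rotor's +x axis 27 mm from its axis; the other two lie 120 degrees to either side on the same 54 mm circle.
- rotor_arm (a point): top of the end of the rotor's +x arm, 88 mm from the axis. Four like arms at 90 degrees, 22 mm wide (32 mm at the boss), 14 mm thick, tops flush with the boss; gaps between them open down to the bowl. 77 mm out, 7 mm pins stand 8 mm out of each side of an arm. Riding on the studs the rotor turns against 1 to 3 N at the arms.
- tube_rack: grey rack with capped sample tubes, 200 x 70 mm, 101 mm high, standing loose near the machine; origin at the centre of its underside. To be left alone.
- bucket_tray: white tray 130 x 130 mm with the four steel buckets of the rotor, 63 mm high, standing loose near the machine; origin at the centre of its underside. To be left alone.
- pump_bottle: clear hand-rub bottle with a white pump, 72 mm across, 180 mm high, loose; origin at the centre of its underside. To be left alone.
- torch: hand torch standing on its steel head, 52 mm across, 150 mm high, loose; origin at the centre of its underside. To be left alone.

How it is judged:
On the way:
1. the rotor's holes have dropped over the studs (z of rotor_mid in the frame of centrifuge below 0.1583 m), for 0.1 s.
At the end, for the whole second after the job is handed in: the rotor sits fully home on the hub: its mid point at most 147.5 mm above the desk (145 mm is fully down), within 4 mm of the spindle axis, level within 0.04 rad and at rest (z of rotor_mid in the frame of centrifuge below 0.1475 m and horizontal distance between rotor_mid and centrifuge below 0.004 m and angle between rotor_mid's own z axis and vertical below 0.04 rad and linear speed of rotor below 0.02 m/s and angular speed of rotor below 0.1 rad/s); the robot touches nothing.
It fails at once if a thing standing round the machine is moved more than 30 mm (distance of any of tube_rack, bucket_tray, pump_bottle, torch from where it was at the start of the episode above 0.03 m).
It also fails if it takes over 48 s, if anything falls off the work surface, if the arm or the gripper's body presses on something with over 40 N, if the wrist force passes 120 N, or if a joint passes its speed limit or range.

## Robot

A 6-joint arm with a two-finger parallel gripper is mounted at the origin on the work surface. World frame = base frame: x ahead of the robot, y to its left, z up, the work surface at z = 0. Lengths are in m, angles in rad, forces in N, time in s.
With the tool pointing down it reaches from about 0.425 to 0.95 m from the base axis. Payload 3.5 kg.
Tool frame: the origin (TCP) lies midway between the tips of the shut fingers; the grasp point (between the pads) lies 19 mm behind it; z points along the fingers, y is the direction in which the jaws open and shut (so a half turn about z gives the same grasp; the last joint's range is limited). The gripper opens to 85 mm and grips with 20 to 120 N. Pads are 22 mm wide; open, the fingers measure 114 mm over their backs; the gripper's body (76 mm by 85 mm) begins 54 mm behind the grasp point. The pads swing forward as they close: fully open they stand 13 mm farther back than shut.
Start: joints at [-1.359, 0.286, 1.577, -0, 1.279, -0.15], TCP at [0.239, -0.631, 0.231] pointing down, gripper open.
Joint ranges: [-2.77, 2.77], [-0.9, 2.22], [0.21, 2.48], [-1.53, 4.67], [0.24, 2.81], [-2.84, 2.84]. Speed limits (rad/s): [2.79, 2.79, 3.14, 3.14, 3.14, 3.14].

## Interface

Orientations are given as a unit quaternion [x, y, z, w].
In Python, from plant import ctrl gives the robot as it stands.
- The arm moves only by the tool apply_moves, never from a script. Its argument "moves" is a list that holds one entry, the list of rows, each a list of 7 numbers: the shift along the tool's x, y, z in m, then the turn, a rotation vector about the tool's x, y, z in degrees, then the gripper's target within -1 to 1 (shut at 1, half-way at 0, fully open at -1). In form: [[[tx, ty, tz, ax, ay, az, hand], ...]]. A call has 1 to 12 rows; each row shifts and turns the pose as measured when the row begins, along the tool's axes as they then stand; what a row does not reach is not made up. A row lasts 1/10 s, in which the tool goes at most 50 mm and 8.59 degrees, less where a joint would pass 70% of its speed; a pose out of reach is approached as far as the arm can. A call with a gripper value outside its range is refused whole. The fingers move at their own pace and stop on an object; "force" is the grip in N (left out, the last holds). Time passes only in rows, so rows that do not move let the fingers close. It gives the time, the measured TCP pose, the force and the opening at its end, in the units of the state.
- ctrl.get_state(): the state, without advancing time (a new reading comes with each control period).
- ctrl.read_camera(name): name is "side" or "top"; returns the picture (400x640x3 uint8, red, green, blue); there is no depth.
- ctrl.get_calibration(name): a dict with "camera_matrix" (3x3 intrinsics, pixels), "k1" (the pictures are not rectified: a ray, as slopes to the right and down, at radius r is drawn at 1 + k1 r^2 times it, then the intrinsics apply), "cam_to_world" (4x4, takes a point from camera to world coordinates). Camera axes: x right, y up, looking along -z (the intrinsics and any distortion apply to the point x, -y, -z); pixel columns grow to the right and rows downward; lengths in m; the calibration is good to about 2 mm. A picture is of the moment at which its call begins. get_calibration takes no time and is no camera call.
- ctrl.sign_off(): hands the job in, once; it reports no verdict.
The state is a dict: "time": time; "qpos": joint angles; "dq": joint speeds; "joint_efforts": joint torques, N m; "eef_pos": TCP position; "tcp_rot": TCP orientation; "contact_force": force on the tool from outside, world axes, zero at the start; "wrist_torque": the same for the moment, N m; "opening": opening from 0.0 (shut) to 1.0 (fully open).
Only numpy, scipy, OpenCV 4.12 (cv2) and the standard library are available. Lean on these libraries where they do the work, as an engineer would, in place of code of your own. Each camera call takes 0.05 s, during which the arm holds its last target. There are 200 camera calls.

## Working session

There is one attempt and no reset: what is moved stays moved. The work goes in short steps, Python scripts to look and compute and a tool call to move; the robot and the scene stay as the last step left them, time stands still between calls to the robot, and variables do not carry over. Pictures are saved under pics/ and viewed, about 8 in all and at most 12, crops included, and the job is handed in when it is done.

Besides the shell and the picture viewer there is one more tool, called by a JSON object that holds its "name" and its "arguments", one argument or row to a line. apply_moves: Moves the arm, as the interface text tells. Its arguments: {"type":"object","properties":{"moves":{"type":"array","items":{"type":"array","items":{"type":"array","items":{"type":"number"}}}},"force":{"type":"number"}},"required":["moves"]}

```bash
ls; mkdir -p pics
python3 - <<'E'
from plant import ctrl
import cv2
for n in("side","top"):
    cv2.imwrite(f"pics/{n}0.png",ctrl.read_camera(n)[:,:,::-1]); c=ctrl.get_calibration(n); print(n,c)
print(ctrl.get_state())
E
```

```text
pics
side {'camera_matrix': array([[379.95407658,   0.        , 322.59172392],
       [  0.        , 379.95407658, 200.34450722],
       [  0.        ,   0.        ,   1.        ]]), 'k1': -0.055592233890701545, 'cam_to_world': array([[-0.09779467, -0.79977568,  0.59227955,  1.15751426],
       [ 0.99510017, -0.06987798,  0.06994803,  0.11272705],
       [-0.01455544,  0.59621802,  0.80269061,  1.03343799],
       [ 0.        ,  0.        ,  0.        ,  1.        ]])}
top {'camera_matrix': array([[419.66300261,   0.        , 323.78190013],
       [  0.        , 419.66300261, 197.87101372],
       [  0.        ,   0.        ,   1.        ]]), 'k1': 0.001374390163785304, 'cam_to_world': array([[-2.80099093e-02,  9.93007036e-01, -1.14684226e-01,
         4.14507255e-01],
       [-9.99604114e-01, -2.81298422e-02,  5.72784558e-04,
         3.45930777e-02],
       [-2.65727008e-03,  1.14654867e-01,  9.93401832e-01,
         1.12080456e+00],
       [ 0.00000000e+00,  0.00000000e+00,  0.00000000e+00,
         1.00000000e+00]])}
{'time': 0.1, 'qpos': array([-1.35900040e+00,  2.87099579e-01,  1.57802250e+00,  7.37881450e-06,
        1.27859000e+00, -1.49991326e-01]), 'dq': array([ 0.00038276, -0.00134256, -0.00316304,  0.00026661,  0.00046047,
       -0.00096105]), 'joint_efforts': array([ 8.81887972e-04, -4.07298410e+01, -2.93696862e+01, -1.64540211e-04,
        3.41887157e-03,  5.16108543e-06]), 'eef_pos': array([ 0.2388238 , -0.63071074,  0.23007488]), 'tcp_rot': array([ 9.83682954e-01,  1.79907538e-01, -2.92121373e-05, -1.05931563e-03]), 'contact_force': array([ 0.32289521, -0.44303165,  0.28737344]), 'wrist_torque': array([ 0.01957522,  0.01771027, -0.00534981]), 'opening': 0.9999517843163643}
```

View pics/top0.png

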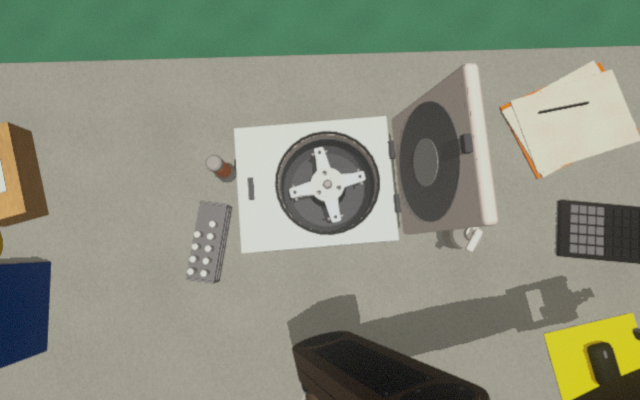

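View pics/side0.png

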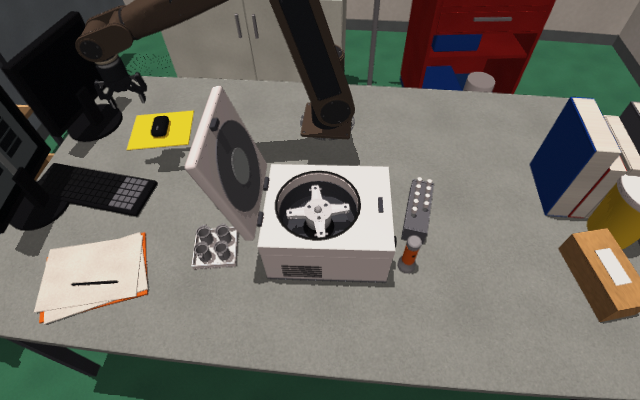

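```bash
cat > h.py <<'E'
import numpy as np, cv2
from plant import ctrl
def ray(n,uv):
    c=ctrl.get_calibration(n); K=c["camera_matrix"]; k=c["k1"]
    d=np.array([(uv[0]-K[0,2])/K[0,0],(uv[1]-K[1,2])/K[1,1]]); s=d.copy()
    for _ in range(20): s=d/(1+k*(s@s))
    T=c["cam_to_world"]; v=T[:3,:3]@np.array([s[0],-s[1],-1]); return T[:3,3],v/np.linalg.norm(v)
def plane(n,uv,z):
    o,v=ray(n,uv); return o+v*(z-o[2])/v[2]
def tri(a,b):
    (o,v),(p,w)=ray("side",a),ray("top",b)
    t,s=np.linalg.lstsq(np.c_[v,-w],p-o,rcond=None)[0]
    A,B=o+t*v,p+s*w; return (A+B)/2,np.linalg.norm(A-B)
def crop(im,x,y,w,h,f): return cv2.resize(im[y:y+h,x:x+w],None,fx=f,fy=f,interpolation=cv2.INTER_CUBIC)
E
python3 - <<'E'
from h import *
a=cv2.imread("pics/top0.png");b=cv2.imread("pics/side0.png")
cv2.imwrite("pics/c0.png",np.hstack([crop(a,270,125,115,115,3.47),crop(b,265,160,100,100,4)[:399,:400]][0:1]+[cv2.resize(crop(b,265,160,100,100,4),(399,399))]))
print(cv2.imread("pics/c0.png").shape)
print("spindle tri",tri((318,209),(327.5,184)))
for uv in [(235,129),(387,117),(398,239),(242,252)]: print("housing",plane("top",uv,.2))
for uv in [(319,151),(364,176),(335,218),(291,191)]: print("arm",plane("top",uv,.171))
E
```

```text
(399, 798, 3)
spindle tri (array([0.55505742, 0.02643135, 0.17499249]), np.float64(0.0034953990702510673))
housing [0.68256959 0.22958479 0.2       ]
housing [ 0.70050306 -0.1137664   0.2       ]
housing [ 0.42588271 -0.12535119  0.2       ]
housing [0.40726251 0.2153769  0.2       ]
arm [0.63332792 0.04202772 0.171     ]
arm [ 0.5719779  -0.05948863  0.171     ]
arm [0.47755023 0.00992593 0.171     ]
arm [0.54206253 0.1084164  0.171     ]
```

View pics/c0.png

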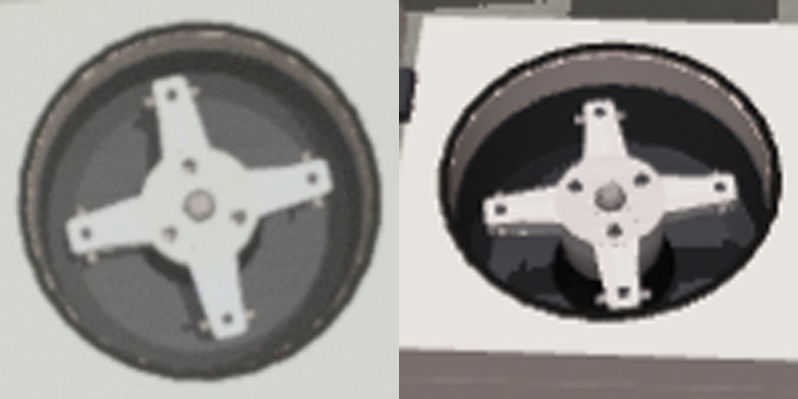

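Top crop: the spindle is at (327,184) px, and the arm with the in-line hole points at about 12° yaw. The triangulated axis is (0.556, 0.026), with the spindle top at z≈0.175 against 0.179 in the text, which agrees. The lid is on the world −y side, between the arm and the rotor. I'll rise over the lid, straddle the boss with the fingers open, and turn the rotor about its axis.

{"name": "apply_moves", "arguments": {
  "moves": [
    [[0, 0, -0.05, 0, 0, 0, -1], [0, 0, -0.05, 0, 0, 0, -1], [0, 0, -0.05, 0, 0, 0, -1], [0, 0, -0.05, 0, 0, 0, -1], [0, 0, -0.05, 0, 0, 0, -1], [0, 0, -0.05, 0, 0, 0, -1], [0, 0, -0.05, 0, 0, 0, -1], [0, 0, -0.03, 0, 0, 0, -1], [0, 0, 0, 0, 0, 0, -1]]
  ]
}}

```text
time: 1.0
eef_pos: [0.239, -0.6319, 0.6093]
tcp_rot: [0.984, 0.18, -0.0, -0.012]
contact_force: [0.3, 0.7, 0.1]
opening: 1.003
```

{"name": "apply_moves", "arguments": {
  "moves": [
    [[0.035, -0.0334, 0, 0, 0, 0, -1], [0.035, -0.0334, 0, 0, 0, 0, -1], [0.035, -0.0334, 0, 0, 0, 0, -1], [0.035, -0.0334, 0, 0, 0, 0, -1], [0.035, -0.0334, 0, 0, 0, 0, -1], [0.035, -0.0334, 0, 0, 0, 0, -1], [0.035, -0.0334, 0, 0, 0, 0, -1], [0.035, -0.0334, 0, 0, 0, 0, -1], [0.035, -0.0334, 0, 0, 0, 0, -1], [0.035, -0.0334, 0, 0, 0, 0, -1], [0.035, -0.0334, 0, 0, 0, 0, -1], [0.035, -0.0334, 0, 0, 0, 0, -1]]
  ]
}}

```text
time: 2.2
eef_pos: [0.4971, -0.1002, 0.5953]
tcp_rot: [0.984, 0.173, -0.009, -0.031]
contact_force: [1.4, 0.1, -0.0]
opening: 0.998
```

```bash
cat >> h.py <<'E'
from scipy.spatial.transform import Rotation as R
def go(p,yaw):
    "tool-frame shift (mm) and rotvec (deg, tool axes) to stand at p, pointing down, tool x at yaw"
    s=ctrl.get_state(); r=R.from_quat(s["tcp_rot"])
    t=R.from_euler("z",yaw,degrees=True)*R.from_euler("x",180,degrees=True)
    print("shift",np.round(r.inv().apply(np.array(p)-s["eef_pos"])*1e3,1),"turn",np.round((r.inv()*t).as_rotvec(degrees=True),1),
      "pos",np.round(s["eef_pos"],4),"q",np.round(s["qpos"],2),"F",np.round(s["contact_force"],1),"t",s["time"])
E
python3 -c "
from h import *
go((.556,.0255,.45),-33)"
```

```text
shift [ 99.2 -88.5 150.7] turn [-3.3  2.  53. ] pos [ 0.4971 -0.1002  0.5953] q [-0.42 -0.1   1.34  0.05  1.94  0.82] F [ 1.4  0.1 -0. ] t 2.2
```

{"name": "apply_moves", "arguments": {
  "moves": [
    [[0.025, -0.022, 0, -0.8, 0.5, 0, -1], [0.025, -0.022, 0, -0.8, 0.5, 0, -1], [0.025, -0.022, 0, -0.8, 0.5, 0, -1], [0.025, -0.022, 0, -0.8, 0.5, 0, -1], [0, 0, 0.02, 0, 0, 7.5, -1], [0, 0, 0.02, 0, 0, 7.5, -1], [0, 0, 0.02, 0, 0, 7.5, -1], [0, 0, 0.02, 0, 0, 7.5, -1], [0, 0, 0.02, 0, 0, 7.5, -1], [0, 0, 0.02, 0, 0, 7.5, -1], [0, 0, 0.02, 0, 0, 7.5, -1], [0, 0, 0.0, 0, 0, 0, -1]]
  ]
}}

```text
time: 3.4
eef_pos: [0.5616, 0.0345, 0.4248]
tcp_rot: [0.956, -0.292, -0.01, -0.01]
contact_force: [0.6, -0.3, -1.2]
opening: 0.999
```

```bash
python3 -c "
from h import *
go((.556,.0255,.25),-33)"
```

```text
shift [  4.8  12.8 174.6] turn [-0.7  1.5 -0.9] pos [0.5616 0.0345 0.4248] q [-0.13 -0.04  1.59  0.02  1.61  2.03] F [ 0.6 -0.3 -1.2] t 3.4
```

{"name": "apply_moves", "arguments": {
  "moves": [
    [[0.005, 0.013, 0.02, -0.7, 1.5, -0.9, -1], [0, 0, 0.05, 0, 0, 0, -1], [0, 0, 0.05, 0, 0, 0, -1], [0, 0, 0.05, 0, 0, 0, -1], [0, 0, 0, 0, 0, 0, -1], [0, 0, 0, 0, 0, 0, -1]]
  ]
}}

```text
time: 4.0
eef_pos: [0.5577, 0.0208, 0.2512]
tcp_rot: [0.961, -0.276, 0.002, 0.0]
contact_force: [0.1, 1.0, 1.7]
opening: 1.0
```

Run:
```python
from h import *
go((.556,.0255,.145),-33)
a=ctrl.read_camera("top")[:,:,::-1];b=ctrl.read_camera("side")[:,:,::-1]
cv2.imwrite("pics/c1.png",np.hstack([crop(a,265,120,125,125,3.2),crop(b,255,120,125,125,3.2)]))
```

```text
shift [ -4.2  -3.  106.2] turn [-0.  -0.2  1. ] pos [0.5577 0.0208 0.2512] q [-0.14  0.01  1.85 -0.    1.28  1.99] F [0.1 1.  1.7] t 4.0
```

View pics/c1.png

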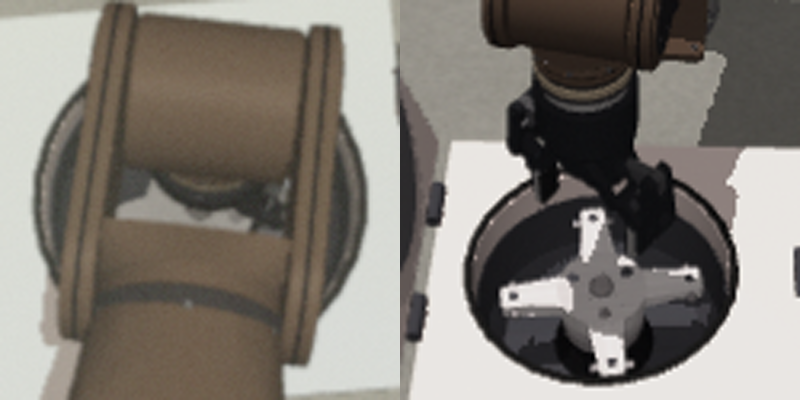

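The side view shows the two fingers above diagonal gaps of the rotor, at about (645,230) and (545,190) in the crop. I'll refine the axis before lowering, since there is only about 3 mm between fingers and boss.

Run:
```python
from h import *
for n,(cx,cy),r in(("top",(327.5,184),(47,47)),("side",(318,209),(36,28))):
    g=cv2.imread(f"pics/{n}0.png").min(2); m=np.zeros_like(g); cv2.ellipse(m,(int(cx),int(cy)),r,0,0,360,255,-1)
    w=((g>165)&(m>0)).astype(np.uint8); k,l,s,c=cv2.connectedComponentsWithStats(w)
    i=l[int(cy)-8 if n=="top" else int(cy)+4,int(cx)+5]; c_,rad=cv2.minEnclosingCircle(cv2.findContours((l==i).astype(np.uint8),0,1)[0][0])
    print(n,s[i],"centroid",c[i],plane(n,c[i],.171),"circ",c_,rad,plane(n,c_,.171))
    # bowl rim: dark inside of white top
    d=(g<150).astype(np.uint8); k2,l2,s2,c2=cv2.connectedComponentsWithStats(d)
    j=max(range(1,k2),key=lambda j:s2[j,4] if abs(c2[j]-[cx,cy]).max()<12 else 0)
    (ec,ax,an)=cv2.fitEllipse(max(cv2.findContours((l2==j).astype(np.uint8),0,1)[0],key=len)); print(" rim",ec,ax,plane(n,ec,.2))
```

```text
top [ 289  147   76   75 1743] centroid [327.02008032 184.13826736] [0.5555498  0.02575757 0.171     ] circ (326.9164123535156, 183.95199584960938) 38.3958625793457 [0.55598681 0.02598212 0.171     ]
 rim (327.07025146484375, 182.5924530029297) (102.78260040283203, 103.98668670654297) [0.55470324 0.02581601 0.2       ]
side [287 185  62  52 904] centroid [317.51548673 210.43584071] [0.55707695 0.02695314 0.171     ] circ (317.5, 209.5) 30.992033004760742 [0.55392113 0.0265744  0.171     ]
 rim (311.3435974121094, 200.90463256835938) (468.11529541015625, 746.7803955078125) [0.54711833 0.00967534 0.2       ]
```

{"name": "apply_moves", "arguments": {
  "moves": [
    [[-0.0046, -0.0032, 0, 0, 0, 0, -1], [0, 0, 0, 0, 0, 0, -1], [0, 0, 0.02, 0, 0, 0, -1], [0, 0, 0.02, 0, 0, 0, -1], [0, 0, 0.02, 0, 0, 0, -1], [0, 0, 0, 0, 0, 0, -1]]
  ]
}}

```text
time: 4.7
eef_pos: [0.5655, 0.0259, 0.2078]
tcp_rot: [0.961, -0.274, 0.017, -0.002]
contact_force: [0.0, -0.8, -0.8]
opening: 1.0
```

```bash
python3 -c "
from h import *
go((.5555,.026,.140),-33)"
```

```text
shift [-10.7   6.1  67.5] turn [-0.8 -1.8  1.1] pos [0.5655 0.0259 0.2078] q [-0.13  0.05  1.89 -0.    1.17  1.99] F [ 0.  -0.8 -0.8] t 4.7
```

The fast descent drifted, with 10 mm of shift and 2° of tilt. I'll correct that and continue more slowly.

{"name": "apply_moves", "arguments": {
  "moves": [
    [[-0.0107, 0.0061, 0, -0.8, -1.8, 1, -1], [0, 0, 0, 0, 0, 0, -1], [0, 0, 0, 0, 0, 0, -1]]
  ]
}}

```text
time: 5.0
eef_pos: [0.5561, 0.0263, 0.2135]
tcp_rot: [0.959, -0.282, 0.004, -0.001]
contact_force: [0.2, -0.1, 0.0]
opening: 1.0
```

```bash
python3 -c "
from h import *
go((.5555,.026,.140),-33)"
```

```text
shift [-0.9  0.8 73.5] turn [-0.2 -0.4  0.2] pos [0.5561 0.0263 0.2135] q [-0.14  0.04  1.89 -0.    1.2   2.01] F [ 0.2 -0.1  0. ] t 5.0
```

{"name": "apply_moves", "arguments": {
  "moves": [
    [[-0.001, 0.001, 0.01, -0.2, -0.4, 0.2, -1], [0, 0, 0.01, 0, 0, 0, -1], [0, 0, 0.01, 0, 0, 0, -1], [0, 0, 0, 0, 0, 0, -1]]
  ]
}}

```text
time: 5.4
eef_pos: [0.5565, 0.0258, 0.1835]
tcp_rot: [0.959, -0.284, 0.003, -0.0]
contact_force: [0.8, -0.3, -0.3]
opening: 0.997
```

```bash
python3 -c "
from h import *
go((.5555,.026,.140),-33)"
```

```text
shift [-1.2  0.4 43.5] turn [-0.1 -0.3  0. ] pos [0.5565 0.0258 0.1835] q [-0.14  0.07  1.92 -0.    1.15  2.01] F [ 0.8 -0.3 -0.3] t 5.4
```

Drift is small at this speed.

{"name": "apply_moves", "arguments": {
  "moves": [
    [[-0.0012, 0.0004, 0.01, -0.1, -0.3, 0, -1], [-0.0003, 0, 0.01, 0, -0.1, 0, -1], [-0.0003, 0, 0.01, 0, -0.1, 0, -1], [-0.0003, 0, 0.01, 0, -0.1, 0, -1], [0, 0, 0.003, 0, 0, 0, -1], [0, 0, 0, 0, 0, 0, -1]]
  ]
}}

```text
time: 6.0
eef_pos: [0.5533, 0.0268, 0.1346]
tcp_rot: [0.959, -0.284, -0.005, -0.001]
contact_force: [-0.4, -0.2, -0.4]
opening: 1.0
```

```bash
python3 -c "
from h import *
go((.5555,.026,.140),-33)
b=ctrl.read_camera('side')[:,:,::-1]
cv2.imwrite('pics/c2.png',crop(b,265,140,110,110,5))"
```

```text
shift [ 2.2 -0.5 -5.4] turn [0.1 0.5 0. ] pos [0.5533 0.0268 0.1346] q [-0.14  0.13  1.95  0.    1.07  2.01] F [-0.4 -0.2 -0.4] t 6.0
```

View pics/c2.png

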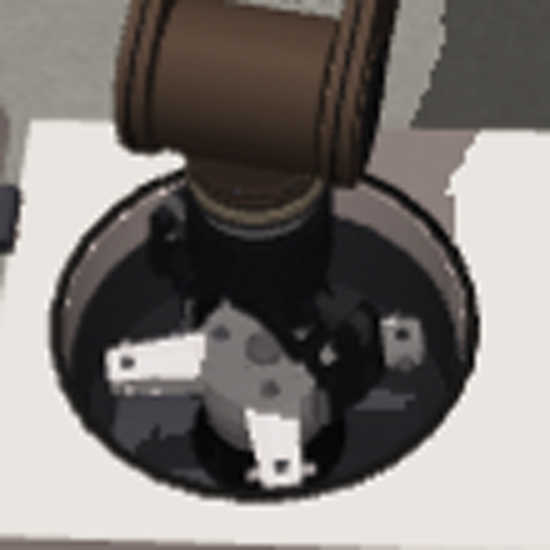

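The fingers stand in opposite gaps with no contact. I'll now turn slowly, starting with the free travel.

{"name": "apply_moves", "arguments": {
  "moves": [
    [[0.0022, -0.0005, -0.004, 0.1, 0.5, -1.7, -1], [0, 0, 0, 0, 0, -1.7, -1], [0, 0, 0, 0, 0, -1.7, -1], [0, 0, 0, 0, 0, -1.7, -1], [0, 0, 0, 0, 0, -1.7, -1], [0, 0, 0, 0, 0, -1.7, -1], [0, 0, 0, 0, 0, -1.7, -1], [0, 0, 0, 0, 0, -1.7, -1], [0, 0, 0, 0, 0, -1.7, -1], [0, 0, 0, 0, 0, -1.7, -1]]
  ]
}}

```text
time: 7.05
eef_pos: [0.557, 0.0254, 0.146]
tcp_rot: [0.992, -0.128, 0.003, 0.0]
contact_force: [-2.2, -1.0, -1.0]
opening: 0.999
```

```bash
python3 -c "
from h import *
go((.5555,.026,.140),0); print(ctrl.get_state()['wrist_torque'])"
```

```text
shift [-1.6 -0.2  5.9] turn [  0.   -0.3 -14.7] pos [0.557  0.0254 0.146 ] q [-0.14  0.11  1.94 -0.    1.08  1.69] F [-2.2 -1.  -1. ] t 7.05
[-0.04402918  0.28325902 -0.03227834]
```

{"name": "apply_moves", "arguments": {
  "moves": [
    [[-0.0016, 0, 0.006, 0, -0.3, -1.7, -1], [0, 0, 0, 0, 0, -1.7, -1], [0, 0, 0, 0, 0, -1.7, -1], [0, 0, 0, 0, 0, -1.7, -1], [0, 0, 0, 0, 0, -1.7, -1], [0, 0, 0, 0, 0, -1.7, -1], [0, 0, 0, 0, 0, -1.7, -1], [0, 0, 0, 0, 0, -1.7, -1], [0, 0, 0, 0, 0, -1.7, -1], [0, 0, 0, 0, 0, -1.7, -1]]
  ]
}}

```text
time: 8.05
eef_pos: [0.5585, 0.0249, 0.1482]
tcp_rot: [0.999, 0.032, 0.006, 0.002]
contact_force: [-0.6, -0.5, -0.6]
opening: 0.999
```

```bash
cat >> h.py <<'E'
def chk(name,p=(.5555,.026,.140),yaw=0,show=True):
    go(p,yaw); print(np.round(ctrl.get_state()['wrist_torque'],2))
    if show: cv2.imwrite(f'pics/{name}.png',crop(ctrl.read_camera('side')[:,:,::-1],265,140,110,110,5))
E
python3 -c "
from h import *
chk('c3')"
```

```text
shift [-3.1 -1.3  8.1] turn [ 0.2 -0.7  3.6] pos [0.5585 0.0249 0.1482] q [-0.14  0.11  1.94 -0.    1.08  1.37] F [-0.6 -0.5 -0.6] t 8.05
[ 0.01  0.   -0.01]
```

View pics/c3.png

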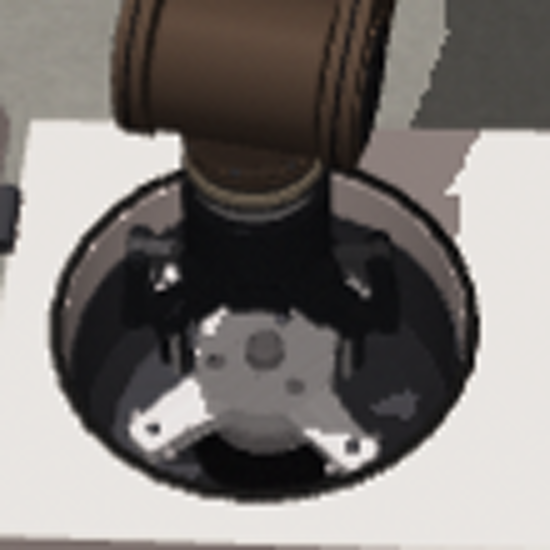

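The rotor has turned with the fingers by about 35° (arms now at ±45°), and torque is near zero, so it has not dropped yet. The tool rises 0.8 mm per row while turning, so I'll compensate.

{"name": "apply_moves", "arguments": {
  "moves": [
    [[-0.003, -0.0013, 0.009, 0.2, -0.7, -1.7, -1], [0, 0, 0.0008, 0, 0, -1.7, -1], [0, 0, 0.0008, 0, 0, -1.7, -1], [0, 0, 0.0008, 0, 0, -1.7, -1], [0, 0, 0.0008, 0, 0, -1.7, -1], [0, 0, 0.0008, 0, 0, -1.7, -1], [0, 0, 0.0008, 0, 0, -1.7, -1], [0, 0, 0.0008, 0, 0, -1.7, -1], [0, 0, 0.0008, 0, 0, -1.7, -1], [0, 0, 0.0008, 0, 0, -1.7, -1]]
  ]
}}

```text
time: 9.1
eef_pos: [0.5573, 0.0255, 0.1406]
tcp_rot: [0.983, 0.183, 0.002, 0.0]
contact_force: [-4.0, 0.3, 2.8]
opening: 1.0
```

```bash
python3 -c "
from h import *
chk('c4')"
```

```text
shift [-1.5 -1.1  0.6] turn [ 0.  -0.3 21.1] pos [0.5573 0.0255 0.1406] q [-0.14  0.12  1.94  0.    1.07  1.07] F [-4.   0.3  2.8] t 9.1
[-0.01  0.48 -0.61]
```

View pics/c4.png

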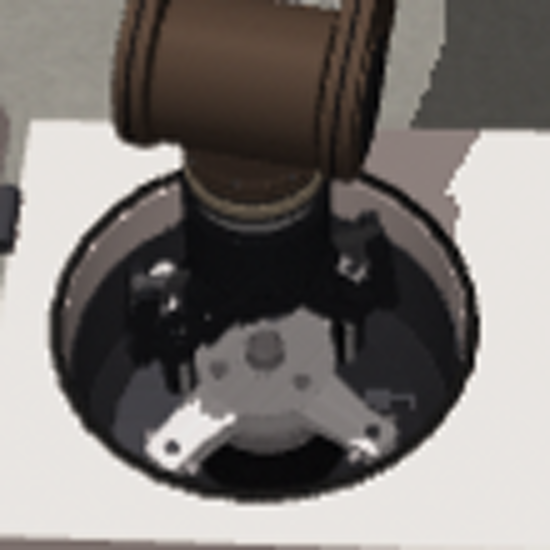

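Hole angles moved only about 7° while the fingers turned 17°, and the moment now reads 0.61 N m, which is the hub's holding limit. So the holes are very likely over the studs. I'll back off, raise, half-close and press on the boss straddling the spindle.

{"name": "apply_moves", "arguments": {
  "moves": [
    [[-0.0015, -0.001, 0, 0, -0.3, 2, -1], [0, 0, 0, 0, 0, 2, -1], [0, 0, 0, 0, 0, 2, -1], [0, 0, 0, 0, 0, 2, -1], [0, 0, -0.012, 0, 0, 0, -1], [0, 0, -0.015, 0, 0, 0, -1], [0, 0, -0.015, 0, 0, 0, -1], [0, 0, -0.015, 0, 0, 0, -1], [0, 0, -0.01, 0, 0, 0, -1], [0, 0, 0, 0, 0, 0, 0], [0, 0, 0, 0, 0, 0, 0], [0, 0, 0, 0, 0, 0, 0]]
  ]
}}

```text
time: 10.35
eef_pos: [0.5602, 0.0256, 0.2189]
tcp_rot: [0.993, 0.12, 0.009, 0.005]
contact_force: [0.1, 0.3, -1.3]
opening: 0.517
```

```bash
python3 -c "
from h import *
chk('c5',(.5555,.026,.18),12)
print(ctrl.get_state()['opening'])"
```

```text
shift [-5.2 -1.9 38.8] turn [ 0.6 -1.   1.8] pos [0.5602 0.0256 0.2189] q [-0.13  0.04  1.88 -0.    1.2   1.2 ] F [ 0.1  0.3 -1.3] t 10.35
[-0.04  0.07 -0.04]
0.4961303676757953
```

View pics/c5.png

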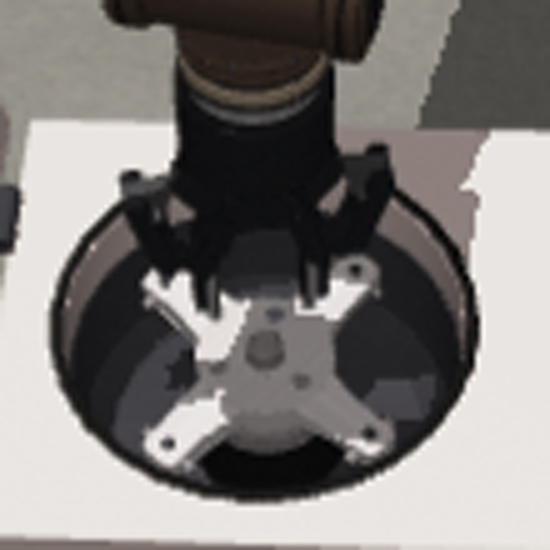

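The gripper is clear and half open above the boss, with the spindle at (265,345). I'll centre it and descend in steps.

{"name": "apply_moves", "arguments": {
  "moves": [
    [[-0.0052, -0.0019, 0, 0.6, -1, 1.8, 0], [0, 0, 0, 0, 0, 0, 0], [0, 0, 0.01, 0, 0, 0, 0], [0, 0, 0.01, 0, 0, 0, 0], [0, 0, 0.01, 0, 0, 0, 0], [0, 0, 0, 0, 0, 0, 0]]
  ]
}}

```text
time: 11.0
eef_pos: [0.5519, 0.0265, 0.1821]
tcp_rot: [0.995, 0.103, -0.005, -0.001]
contact_force: [0.6, 0.5, -0.3]
opening: 0.496
```

```bash
python3 -c "
from h import *
chk('c6',(.5555,.026,.165),12,False)"
```

```text
shift [ 3.6  1.3 17. ] turn [-0.2  0.5 -0.1] pos [0.5519 0.0265 0.1821] q [-0.14  0.07  1.92 -0.    1.16  1.23] F [ 0.6  0.5 -0.3] t 11.0
[-0.06 -0.01  0.03]
```

{"name": "apply_moves", "arguments": {
  "moves": [
    [[0.0036, 0.0013, 0, -0.2, 0.5, 0, 0], [0, 0, 0.005, 0, 0, 0, 0], [0, 0, 0.005, 0, 0, 0, 0], [0, 0, 0.004, 0, 0, 0, 0], [0, 0, 0, 0, 0, 0, 0]]
  ]
}}

```text
time: 11.5
eef_pos: [0.5561, 0.0259, 0.1665]
tcp_rot: [0.995, 0.103, 0.0, 0.0]
contact_force: [0.1, -1.0, -0.4]
opening: 0.502
```

```bash
python3 -c "
from h import *
chk('c6',(.5555,.026,.160),12,False)"
```

```text
shift [-0.6 -0.2  6.5] turn [ 0.1 -0.  -0.1] pos [0.5561 0.0259 0.1665] q [-0.14  0.09  1.93 -0.    1.12  1.23] F [ 0.1 -1.  -0.4] t 11.5
[-0.04 -0.05  0.03]
```

Well centred and level, with no contact yet. I'll press in small steps and watch the force.

{"name": "apply_moves", "arguments": {
  "moves": [
    [[-0.0005, 0, 0.002, 0, 0, 0, 0], [0, 0, 0.002, 0, 0, 0, 0], [0, 0, 0.002, 0, 0, 0, 0], [0, 0, 0.002, 0, 0, 0, 0]]
  ]
}}

```text
time: 11.9
eef_pos: [0.5564, 0.026, 0.164]
tcp_rot: [0.995, 0.103, 0.001, 0.0]
contact_force: [-4.2, -0.0, 7.8]
opening: 0.498
```

{"name": "apply_moves", "arguments": {
  "moves": [
    [[0, 0, 0.003, 0, 0, 0, 0], [0, 0, 0.004, 0, 0, 0, 0], [0, 0, 0.005, 0, 0, 0, 0]]
  ]
}}

```text
time: 12.2
eef_pos: [0.5571, 0.0259, 0.1599]
tcp_rot: [0.995, 0.104, 0.001, 0.001]
contact_force: [-0.8, -0.1, 1.7]
opening: 0.503
```

{"name": "apply_moves", "arguments": {
  "moves": [
    [[-0.0015, 0, 0.003, 0, 0, 0, 0], [0, 0, 0.003, 0, 0, 0, 0], [0, 0, 0.003, 0, 0, 0, 0]]
  ]
}}

```text
time: 12.5
eef_pos: [0.5561, 0.0256, 0.153]
tcp_rot: [0.995, 0.104, 0.001, 0.001]
contact_force: [-8.1, 0.3, 21.3]
opening: 0.497
```

{"name": "apply_moves", "arguments": {
  "moves": [
    [[0, 0, 0.004, 0, 0, 0, 0], [0, 0, 0.004, 0, 0, 0, 0]]
  ]
}}

```text
time: 12.7
eef_pos: [0.5562, 0.0256, 0.1531]
tcp_rot: [0.995, 0.105, -0.001, 0.001]
contact_force: [-10.3, -0.6, 18.6]
opening: 0.501
```

It is hard against a stop, 11–12 mm below first contact. I'll withdraw straight up and check.

{"name": "apply_moves", "arguments": {
  "moves": [
    [[0, 0, -0.005, 0, 0, 0, 0], [0, 0, -0.01, 0, 0, 0, 0], [0, 0, -0.01, 0, 0, 0, 0], [0, 0, -0.015, 0, 0, 0, 0], [0, 0, -0.02, 0, 0, 0, 0], [0, 0, -0.03, 0, 0, 0, 0], [0, 0, -0.04, 0, 0, 0, 0], [0, 0, -0.04, 0, 0, 0, 0], [0, 0, -0.04, 0, 0, 0, 0], [0, 0, -0.04, 0, 0, 0, 0], [0, 0, -0.04, 0, 0, 0, 0], [0, 0, 0, 0, 0, 0, 0]]
  ]
}}

```text
time: 13.9
eef_pos: [0.555, 0.0261, 0.4595]
tcp_rot: [0.995, 0.104, -0.001, 0.001]
contact_force: [-0.9, 0.0, 1.0]
opening: 0.498
```

Run:
```python
from h import *
go((.5555,.026,.45),12)
a=ctrl.read_camera("side")[:,:,::-1];cv2.imwrite("pics/side9.png",a)
b=cv2.imread("pics/side0.png")
cv2.imwrite("pics/c9.png",np.hstack([crop(b,265,160,100,100,4),crop(a,265,160,100,100,4)]))
```

```text
shift [0.5 0.2 9.5] turn [ 0.1  0.1 -0. ] pos [0.555  0.0261 0.4595] q [-0.13 -0.06  1.55 -0.    1.65  1.23] F [-0.9  0.   1. ] t 13.9
```

View pics/c9.png

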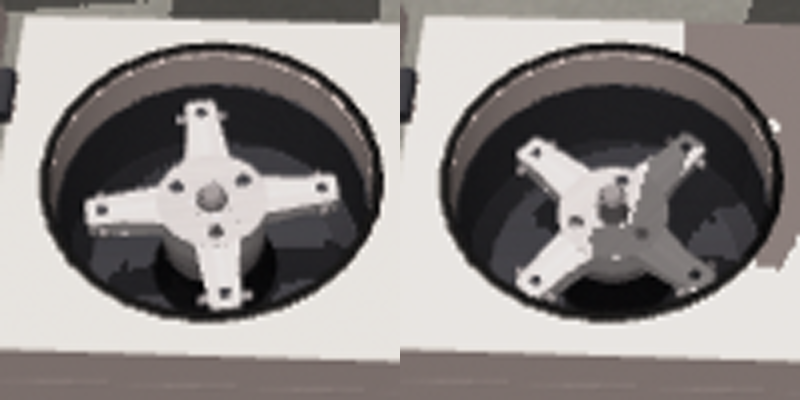

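Run:
```python
from h import *
def f(n,P):
  for z in(.155,.167,.171):
    Q=np.array([plane(n,(265+u/4,160+v/4),z) for u,v in P]); print(n,z,"mid",((Q[0]+Q[2])/2)[:2],((Q[1]+Q[3])/2)[:2],"span",np.linalg.norm(Q[0]-Q[2]),np.linalg.norm(Q[1]-Q[3]))
print("before");f("side",[(201,112),(322,188),(225,293),(100,211)])
print("after");f("side",[(137,152),(286,147),(295,275),(135,280)])
```

```text
before
side 0.155 mid [0.54307259 0.02677516] [0.54389364 0.02613123] span 0.15761332008867868 0.15798892616892402
side 0.167 mid [0.55146624 0.02794931] [0.55227608 0.02731418] span 0.15546022578119162 0.15583070085275852
side 0.171 mid [0.55426412 0.0283407 ] [0.55507022 0.02770849] span 0.1547425276786962 0.15511129241403665
after
side 0.155 mid [0.55418683 0.02875069] [0.55408313 0.0281681 ] span 0.15413444040654548 0.15417383519431088
side 0.167 mid [0.56242865 0.02989785] [0.56232637 0.02932323] span 0.15202886972228916 0.15206772635317015
side 0.171 mid [0.56517592 0.03028024] [0.56507412 0.02970827] span 0.15132701282753724 0.15136569007278985
```

```bash
python3 -c "
from plant import ctrl; print(ctrl.sign_off())"
```

```text
the job is handed in; nothing more can be done
None
```

The rotor is down on the hub, level by my checks, and released. I handed the job in at about 14 s; sign-off gives no verdict.

**What I did**
- I took the arm over the lid and set the open fingers in two opposite gaps beside the boss.
- I turned the rotor about its axis until the moment reached 0.61 N m, the hub's holding limit. I took that to mean the holes had dropped over the studs; I did not measure the drop itself.
- I then straddled the spindle with the half-open fingers and pushed straight down. The force fell as the rotor passed the catch, and it stopped hard about 11 mm lower under about 20 N. I withdrew upwards.

**Last checks**
- **Height:** the arm-end holes in the side view put the rotor's centre on the spindle axis only if its top is at 155 mm, the fully home value. If it were still on the studs or the catch, the centre would be 8 to 11 mm off.
- **Centre and level:** the two arm pairs measure 154.1 and 154.2 mm across, and their mid points agree within 0.6 mm. Their centre is about 2.7 mm from my earlier axis estimate. The picture before the move showed the same offset, so I put it down to calibration.
- **Clear of the rotor:** the gripper was about 0.3 m above it, with only noise on the force reading.

**What went wrong or stayed unchecked**
- The first quick descent drifted about 10 mm and 2°. I corrected it before entering the bowl.
- I did not measure the things round the machine again at the end. The arm went over the lid at about 0.6 m and then stayed above the machine, so it should not have touched them.

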